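Clamp a tube rack on the lab shaker with its cam crank

TASK

The rack of blood tubes stands loose in the shaker's nest: push it gently along the fence until it is fully home against the end stop. Then turn the cam crank until the follower's roller rests in the flat of the cam, so that the jaw keeps the rack clamped on its own, and let go. Leave everything else where it is.

Things in the scene. Friction and masses are not known exactly. Their poses are not given: they have to be found in the camera images.
- shaker: The bench shaker, fixed: white housing with an aluminium deck 310 x 360 mm, 70 mm above the table. Origin on the table below the nest; x points from the camshaft to the fence (away from the robot), y along the nest into the end stop, z up. The nest lies between the 45 mm high fence and the clamp jaw, with 9 mm of play for the rack.
- rack: The loose tube rack in the nest: white, 48 mm wide (x), 170 mm long (y), 60 mm high, about 0.45 kg, with ten tubes whose yellow caps reach 80 mm above its underside. Origin: centre of its underside; z up; its +y end faces the end stop. It slides along the fence with 2 to 4 N, until it meets the stop.
- rack_nose (a point): Point on the rack: centre of its end face that faces the end stop, 30 mm above the deck.
- rack_tail (a point): Point on the rack: centre of its other end face, the one to push on, 45 mm above the deck. Nothing stands on the deck behind it.
- stop (a point): Fixed point on the shaker, 30 mm above the deck: where rack_nose lies when the rack is fully home against the rigid steel end stop (a block 45 mm high) and against the fence. Its axes are the shaker's: y is the way to push.
- shaft (a point): Fixed point on the upright axis of the camshaft, at the height of grip (168 mm above the table); 126 mm along the shaker's -x and 85 mm along its -y from stop. Axes as the shaker's.
- grip (a point): Where to grip the crank's upright handle: a black sleeve, 22 mm across, 56 mm long (34 mm below this point, 22 mm above), spinning freely on its pin. It runs level on a circle of 60 mm radius about shaft, endlessly, both ways. The crank's serrated hub is clamped on the shaft at a different angle every time, so its direction does not tell where the cam stands.
- cam_top (a point): Point on the cam's fixed axis, on top of the steel plate cam, which lies under the crank 83 to 97 mm above the table: round, with one symmetrical nose (41 mm from the axis) whose end is cut to a flat, square to the nose, with rounded edges. At the start the roller is on the round part; turned clockwise seen from above, the flat comes square to it within 1.7 to 4.4 rad.
- follower (a joint): How far the cam has pushed the follower (a steel plate 100 mm wide on two rods, with a 20 mm roller that runs on the cam) towards the rack, in m: 0 on the cam's round part (as at the start), 0.016 at the middle of the flat, 0.018 over the rounded edge at either end of the flat. A weak spring keeps it on the cam.
- jaw: The clamp jaw, an aluminium bar 120 mm long, sprung on the follower, so that it moves with it and then squeezes the rack. Origin: centre of its face to the rack. Crank feel: light (1 to 2 N at the handle) on the cam's round part, where it stays as left; up to about 12 N, against the turning, as the nose lifts the follower and the springs load.
- roller_top (a point): Point above the axis of the follower's roller. As the roller crosses the first edge of the flat, the handle's resistance turns into a forward pull; beyond the middle of the flat it resists again, and past the second edge the roller falls off the far side. Let go between the edges, the cam settles with the roller in the flat; let go on the nose's slopes, it springs back and frees the rack.
- spare_rack: Bystander: a second rack of the same make, with four tubes, standing on the bench to the robot's right of the shaker. Origin under its centre.
- tube_tray: Bystander: low white tube tray, 130 x 190 x 22 mm, on the bench right of the shaker. Origin under its centre.
- pump_bottle: Bystander: white pump bottle, 68 mm wide, 189 mm high, on the bench. Origin under its centre.
- specimen_jar: Bystander: small jar, 58 mm wide, 62 mm high, on the bench just right of the shaker. Origin under its centre.
- timer: Bystander: flat grey timer, 55 x 75 x 16 mm, on the shaker's deck behind the fence. Origin under its centre.
- cap_box: Bystander: small open box of caps, 50 x 80 x 25 mm, on the shaker's deck behind the fence. Origin under its centre.
- glove_box: Bystander: cardboard box, 125 x 230 x 85 mm, on the bench to the robot's left. Origin under its centre.
Things that resemble listed ones, but are neither listed nor needed, are in the scene too. What is shaped like the rack but blue or turquoise is not meant.

How it is judged (in metres and radians):
On the way, in this order (a step that is already met when the one before it is completed fails the run):
1. the rack is home: its end within 2 mm of the end stop (y of rack_nose in the frame of stop above -0.002 m and horizontal distance between rack_nose and stop below 0.02 m and value of joint follower below 0.006 m), for 0.2 s.
2. the cam has lifted the follower and the jaw presses on the rack (value of joint follower above 0.0146 m), for 0.1 s.
At the end, for the whole second after the job is handed in: The follower rests in the cam's flat (its travel between 14.6 and 17.2 mm, not moving), the rack stands upright and still, its end within 3 mm of its place at the end stop and fence, and the robot has let go (value of joint follower between 0.0146 and 0.0172 m and velocity of joint follower between -0.002 and 0.002 m/s and horizontal distance between rack_nose and stop below 0.003 m and linear speed of rack below 0.01 m/s and angle between rack's own z axis and vertical below 0.05 rad); the robot touches nothing.
It fails at once if the rack is pushed with more than 25 N (contact force between the fingers and rack above 25 N).
It fails at once if the rack is tipped or lifted (angle between rack's own z axis and vertical above 0.15 rad or z of rack_nose in the frame of stop above 0.02 m).
It fails at once if something else on the bench or deck is moved by more than 25 mm (distance of any of spare_rack, tube_tray, pump_bottle, specimen_jar, timer, cap_box, glove_box from where it was at the start of the episode above 0.025 m).
It also fails if it takes over 70 s, if anything falls off the work surface, if the arm or the gripper's body presses on something with over 40 N, if the wrist force passes 120 N, or if a joint passes its speed limit or range.

ROBOT

A 6-joint arm with a two-finger parallel gripper is mounted at the origin on the work surface. World frame = base frame: x ahead of the robot, y to its left, z up, the work surface at z = 0. Lengths are in mm, angles in degrees, forces in N, time in s.
With the tool pointing down it reaches from about 300 to 850 mm from the base axis. Payload 4.2 kg.
Tool frame: the origin (TCP) lies at the very end of the fingers, on their centre line; the grasp point (between the pads) lies 19 mm behind it; z points along the fingers, y is the line along which they close (so a half turn about z gives the same grasp; the last joint's range is limited). The gripper opens to 91 mm and grips with 3 to 60 N. Pads are 32 mm wide; open, the fingers measure 118 mm over their backs; the gripper's body (76 mm by 178 mm) begins 60 mm behind the grasp point.
Start: joints at [63.999, 18.312, 89.639, -0, 72.044, -1.146], TCP at [241.689, 521.756, 213.976] pointing down, gripper open.
Joint ranges: [-177.97, 177.97], [-48.28, 115.42], [12.27, 149.76], [-77.06, 257.06], [2.81, 150.46], [-146.56, 146.56]. Speed limits (degrees/s): [147.25, 147.25, 180, 180, 180, 180].

INTERFACE

Orientations are given as [roll, pitch, yaw] about the fixed x, y, z axes, in that order (R = Rz(yaw) Ry(pitch) Rx(roll)).
In Python, from workcell import env, eyes gives the robot as it stands.
- The arm moves only by the tool send_rows, never from a script. Its argument "targets" is text: rows parted by semicolons, each of 7 numbers parted by spaces: the shift along the tool's x, y, z in m, then the turn, a rotation vector about the tool's x, y, z in degrees, then the opening in per cent of the stroke, from 0 (shut) to 100 (fully open). A call has 1 to 12 rows; each row is the pose to reach, as a shift and turn from the pose commanded when the call began, along the tool's axes at that moment; what a row does not reach only later rows make up. A row lasts 1/12 s, in which the tool goes at most 41.7 mm and 7.16 degrees, less where a joint would pass 70% of its speed; a pose out of reach is approached as far as the arm can. A call with a gripper value outside its range is refused whole. The fingers move at their own pace and stop on an object; "grip_force" is the grip in N (left out, the last holds). Time passes only in rows, so rows that repeat a pose let the fingers close. It gives the time, the measured TCP pose, the force, the opening and the grip force at its end, in the units of the state.
- env.state(): the state, without advancing time (a new reading comes with each control period).
- eyes.grab_frame(name): name is "scene" or "top" or "wrist"; returns a dict with "image" (384x512x3 uint8, blue, green, red), "fovy" (degrees; the focal length in pixels is half the picture's height over the tangent of half this angle, whatever the lens; pixels are square), "cx", "cy" (the principal point, pixels), "eye" and "attitude" of the camera in the world. Camera axes: x right, y up, looking along -z (the intrinsics and any distortion apply to the point x, -y, -z); pixel columns grow to the right and rows downward; lengths in mm; the calibration is good to about 2 mm. A picture is of the moment at which its call begins. There is no depth.
- env.job_done(): hands the job in; it is judged then, once.
The state is a dict: "time_s": time; "qpos": joint angles; "qvel": joint speeds; "effort": joint torques, N m; "ee_pos": TCP position; "ee_rot": TCP orientation; "force": force on the tool from outside, world axes, zero at the start; "torque": the same for the moment, N m; "gripper_width": finger opening in mm; "gripper_force": force on a finger pad.
Only numpy, scipy, OpenCV 4.12 (cv2) and the standard library are available. Lean on these libraries where they do the work, as an engineer would, in place of code of your own. Each camera call takes 0.05 s, during which the arm holds its last target. There are 200 camera calls.

## Working session

There is one attempt and no reset: what is moved stays moved. The work goes in short steps, Python scripts to look and compute and a tool call to move; the robot and the scene stay as the last step left them, time stands still between calls to the robot, and variables do not carry over. Pictures are saved under pics/ and viewed, at most 10 in all, crops included, and the job is handed in when it is done.

Besides the shell and the picture viewer there is one more tool, called after "Emit:" as name(argument=value, ...) on one line, values as JSON. send_rows: Moves the arm, as the interface text tells. Its arguments: {"type":"object","properties":{"targets":{"type":"string"},"grip_force":{"type":"number"}},"required":["targets"]}

```bash
mkdir -p pics; cat > h.py <<'E'
import numpy as np, cv2
from workcell import env, eyes
from scipy.spatial.transform import Rotation as R
def grab(n,save=None,crop=None,scale=1):
    f=eyes.grab_frame(n); im=f["image"]
    if save:
        if crop: im=im[crop[1]:crop[3],crop[0]:crop[2]]
        cv2.imwrite("pics/"+save,cv2.resize(im,None,fx=scale,fy=scale,interpolation=cv2.INTER_CUBIC))
    return f
E
python3 - <<'E'
from h import *
a=grab("scene"); b=grab("top")
cv2.imwrite("pics/a.png",a["image"]);cv2.imwrite("pics/b.png",b["image"])
for f in(a,b): print({k:v for k,v in f.items() if k!="image"})
print(env.state())
E
```

```text
{'fovy': 52.60303733756543, 'cx': 255.68440071278403, 'cy': 190.66462095771863, 'eye': array([ 922.2720575 , -441.18858665, 1200.39981504]), 'attitude': array([30.53866131,  0.06917275, 37.66592901])}
{'fovy': 48.34217731086748, 'cx': 251.25082653353095, 'cy': 192.21159846628248, 'eye': array([ 231.05564542,   63.34268108, 1491.62664127]), 'attitude': array([ 11.38135503,   0.42443555, -88.41631693])}
{'time_s': 0.1, 'qpos': array([ 6.39981149e+01,  1.83489728e+01,  8.96982329e+01, -1.37057381e-03,
        7.20435618e+01, -1.14414604e+00]), 'qvel': array([ 0.00865868, -0.19959835, -0.08495286, -0.04713945,  0.06238491,
       -0.03981106]), 'effort': array([ 1.81836080e-03, -4.13333023e+01, -2.32509363e+01,  7.29967863e-02,
        4.21548577e-02, -4.35100003e-05]), 'ee_pos': array([241.50864005, 521.33903159, 213.20239346]), 'ee_rot': array([-1.79909225e+02, -5.09543030e-04,  1.55142684e+02]), 'force': array([ 0.40374239, -0.22553356, -0.49880892]), 'torque': array([-0.05678378,  0.06945292,  0.00915354]), 'gripper_force': 0.0, 'gripper_width': 91.34979151373655}
```

View pics/a.png

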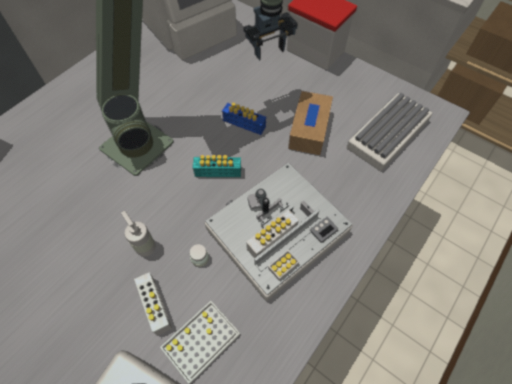

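View pics/b.png

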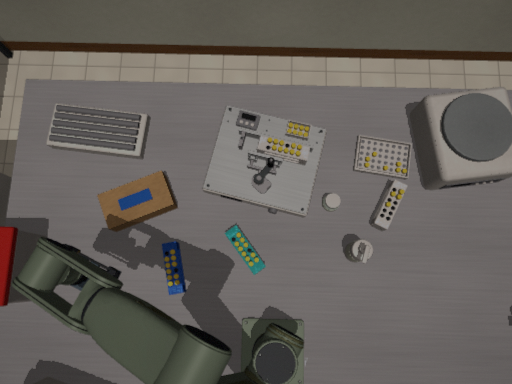

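The rack is at top (285,147), scene (273,233). Lookalikes at top: blue rack (173,267), turquoise rack (245,250), white spare rack on the bench (390,205), tube tray (383,157). I choose the white one in the shaker's nest and check it in a close crop.

```bash
python3 - <<'E'
from h import *
b=cv2.imread("pics/b.png")[98:223,196:336];a=cv2.imread("pics/a.png")[160:300,200:356]
B=cv2.resize(b,None,fx=5,fy=5,interpolation=cv2.INTER_CUBIC)[:, :]
cv2.imwrite("pics/b2.png",cv2.resize(b,(672,600),interpolation=cv2.INTER_CUBIC))
cv2.imwrite("pics/a2.png",cv2.resize(a,(624,560),interpolation=cv2.INTER_CUBIC))
E
```

```text
(no output)
```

View pics/b2.png

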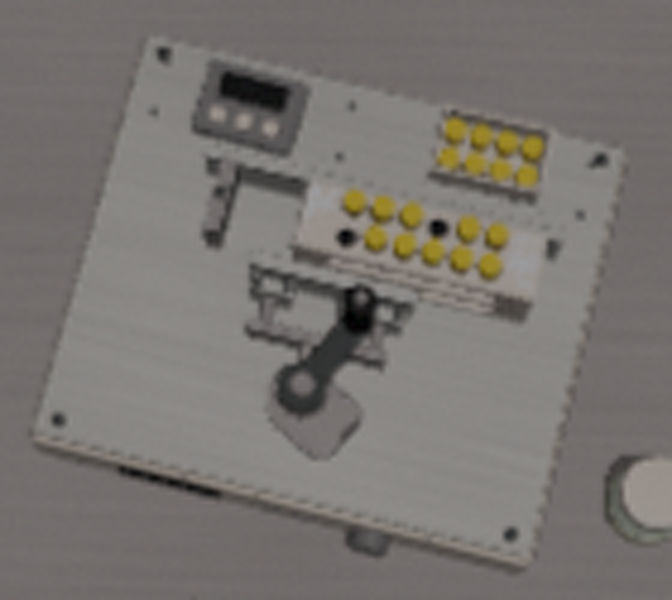

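View pics/a2.png

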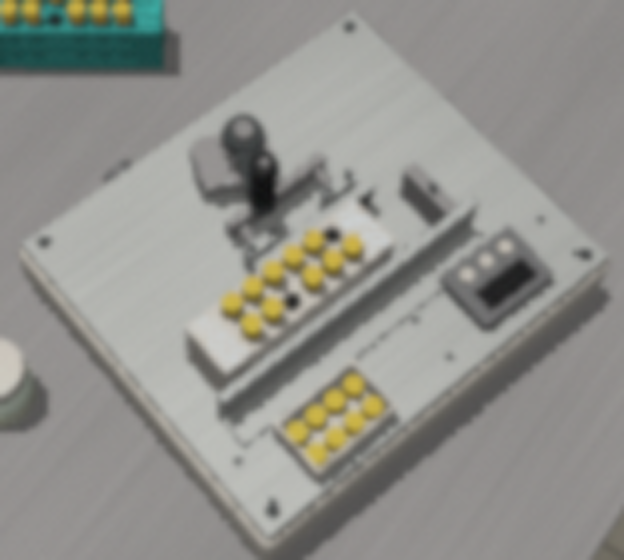

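```bash
cat >> h.py <<'E'
CAL={'scene':(52.60303733756543,255.68440071278403,190.66462095771863,[922.2720575,-441.18858665,1200.39981504],[30.53866131,0.06917275,37.66592901]),
'top':(48.34217731086748,251.25082653353095,192.21159846628248,[231.05564542,63.34268108,1491.62664127],[11.38135503,0.42443555,-88.41631693])}
def cal(f): return (f['fovy'],f['cx'],f['cy'],f['eye'],f['attitude'])
def ray(c,u,v):
    fo,cx,cy,e,a=c; F=192/np.tan(np.radians(fo/2))
    return np.array(e),R.from_euler('xyz',a,degrees=True).apply([(u-cx)/F,-(v-cy)/F,-1])
def atz(c,u,v,z):
    e,d=ray(c,u,v); return e+d*(z-e[2])/d[2]
def proj(c,P):
    fo,cx,cy,e,a=c; F=192/np.tan(np.radians(fo/2))
    q=R.from_euler('xyz',a,degrees=True).inv().apply(np.atleast_2d(P)-np.array(e))
    return np.c_[cx-F*q[:,0]/q[:,2],cy+F*q[:,1]/q[:,2]]
def tri(*cr):
    A=np.zeros((3,3));b=np.zeros(3)
    for c,u,v in cr:
        e,d=ray(c,u,v);d=d/np.linalg.norm(d);M=np.eye(3)-np.outer(d,d);A+=M;b+=M@e
    return np.linalg.solve(A,b)
E
python3 - <<'E'
from h import *
T=lambda u,v,z:atz(CAL['top'],196+u/4.8,98+v/4.8,z)
S=lambda u,v,z:atz(CAL['scene'],200+u/4,160+v/4,z)
np.set_printoptions(precision=1,suppress=True)
for n,t,s,z in [("TL",(150,38),(605,262),70),("TR",(625,152),(267,540),70),("BR",(530,560),(23,248),70),("BL",(38,432),(352,12),70),
 ("tail far",(548,238),(225,375),130),("tail near",(528,298),(188,335),130),("nose far",(310,180),(393,245),130),("nose near",(293,245),(352,205),130),
 ("handle top",(360,292),(265,158),190),("hub",(299,385),(243,128),140),("stop a",(213,240),(405,170),115),("stop b",(230,165),(450,215),115),("fence tail",(0,0),(220,402),115)]:
    print(n,T(*t,z)[:2],S(*s,z)[:2],tri((CAL['top'],196+t[0]/4.8,98+t[1]/4.8),(CAL['scene'],200+s[0]/4,160+s[1]/4)))
E
```

```text
TL [825.7 175.2] [835.8 170.3] [833.6 177.6  54.1]
TR [ 746.1 -173.4] [ 755.1 -174.1] [ 751.9 -173.4   58.5]
BR [ 444.9 -105.2] [ 457.8 -105.4] [ 449.4 -103.9   55. ]
BL [527.2 243. ] [534.7 245.1] [530.7 246.3  63.5]
tail far [ 660.6 -110. ] [ 667.4 -110.4] [ 664.3 -109.5  122.1]
tail near [617.4 -96.3] [ 626.5 -102.2] [622.  -97.7 114.6]
nose far [698.5  55.2] [704.8  51.4] [702.4  55.6 119.8]
nose near [651.1  65.9] [660.1  60.4] [656.1  66.5 115.7]
handle top [601.6  21. ] [600.7  24.9] [601.3  22.  194.1]
hub [549.7  59.3] [554.7  59.1] [551.9  60.4 134.6]
stop a [658.  121.8] [671.7 118.9] [665.7 125.   97.6]
stop b [713.3 111.7] [722.3 107.1] [719.  113.1 101.1]
fence tail [833.1 280.2] [ 673.7 -124.6] [726.3  57.7 219.1]
```

The crops confirm the white rack in the nest. Its nose is at b2 (300,212), the end stop at (220,200) and the crank hub at (299,385). The handle is at (360,292), and the cam nose points down-right towards (340,440). Deck size, the 60 mm crank radius and the stop-shaft offset all agree within a few mm, with shaker yaw about -12.9°.

```bash
cat >> h.py <<'E'
YAW=-12.85
SX=np.array([np.cos(np.radians(YAW)),np.sin(np.radians(YAW)),0]);SY=np.array([-SX[1],SX[0],0])
def delta(P,yaw):
    s=env.state(); Q=R.from_euler('xyz',s['ee_rot'],degrees=True)
    t=R.from_euler('xyz',[180,0,yaw],degrees=True)
    return np.r_[Q.inv().apply(np.array(P)-s['ee_pos'])/1000,(Q.inv()*t).as_rotvec(degrees=True)]
E
python3 - <<'E'
from h import *
np.set_printoptions(precision=4,suppress=True)
print(delta([632,-150,250],77.15))
E
```

```text
[-0.6365 -0.4451 -0.0361 -0.0767  0.0614 77.9927]
```

Emit:
send_rows(targets="0 0 -0.036 0 0 0 0;-0.6365 -0.445 -0.036 0 0 78 0;-0.6365 -0.445 -0.036 0 0 78 0;-0.6365 -0.445 -0.036 0 0 78 0;-0.6365 -0.445 -0.036 0 0 78 0;-0.6365 -0.445 -0.036 0 0 78 0;-0.6365 -0.445 -0.036 0 0 78 0;-0.6365 -0.445 -0.036 0 0 78 0;-0.6365 -0.445 -0.036 0 0 78 0;-0.6365 -0.445 -0.036 0 0 78 0;-0.6365 -0.445 -0.036 0 0 78 0;-0.6365 -0.445 -0.036 0 0 78 0")

```text
time_s: 1.1
ee_pos: [472.5, 123.6, 249.8]
ee_rot: [-180.0, -0.0, 76.8]
force: [0.5, 0.2, -0.4]
gripper_width: 13.8
gripper_force: 0.0
```

```bash
python3 - <<'E'
from h import *
np.set_printoptions(precision=4,suppress=True)
print(delta([632,-150,250],77.15),env.state())
E
```

```text
[-0.2299  0.2178 -0.0003 -0.0217 -0.0037 -0.3532] {'time_s': 1.1, 'qpos': array([13.2971,  9.1777, 96.8109,  0.0135, 74.0292, 26.4965]), 'qvel': array([-57.1426,  11.2392, -13.6477,   0.2919,   1.9398,  18.3014]), 'effort': array([  4.2555, -35.2854, -22.2762,  -0.051 ,   0.2113,  -0.2114]), 'ee_pos': array([472.4629, 123.5547, 249.776 ]), 'ee_rot': array([-179.9783,   -0.0037,   76.7968]), 'force': array([ 0.4636,  0.1839, -0.3599]), 'torque': array([-0.0532,  0.0066,  0.0104]), 'gripper_force': 0.0, 'gripper_width': 13.84388866594906}
```

Emit:
send_rows(targets="-0.22 0.208 0 0 0 0 0;-0.22 0.208 0 0 0 0 0;-0.22 0.208 0 0 0 0 0;-0.22 0.208 0 0 0 0 0;-0.22 0.208 0 0 0 0 0;-0.22 0.208 0 0 0 0 0;-0.22 0.208 0 0 0 0 0;-0.22 0.208 0 0 0 0 0;-0.22 0.208 0 0 0 0 0;-0.22 0.208 0 0 0 0 0;-0.22 0.208 0 0 0 0 0;-0.22 0.208 0 0 0 0 0")

```text
time_s: 2.1
ee_pos: [625.3, -133.5, 250.3]
ee_rot: [-180.0, -0.0, 77.2]
force: [0.3, -1.1, 0.3]
gripper_width: 0.3
gripper_force: 0.0
```

```bash
python3 - <<'E'
from h import *
np.set_printoptions(precision=4,suppress=True)
f=grab("wrist","w1.png",None,1.4)
print(cal(f)); s=env.state();print(s['ee_pos'],s['ee_rot'])
c=cal(f)
print(proj(c,[[664-.0,-110,130],[622,-98,130],[552,60,140],[694,114,100]]))
E
```

```text
(69.46228356468272, 259.7360599645719, 193.74037214406135, array([644.0104, -53.3593, 420.9639]), array([-16.8407,  -0.0026, -12.8129]))
[ 625.4073 -133.567   250.4203] [179.9964  -0.0222  77.2505]
[[290.0011 160.0396]
 [248.7759 157.7972]
 [128.7012   2.4855]
 [272.2679 -86.5458]]
```

View pics/w1.png

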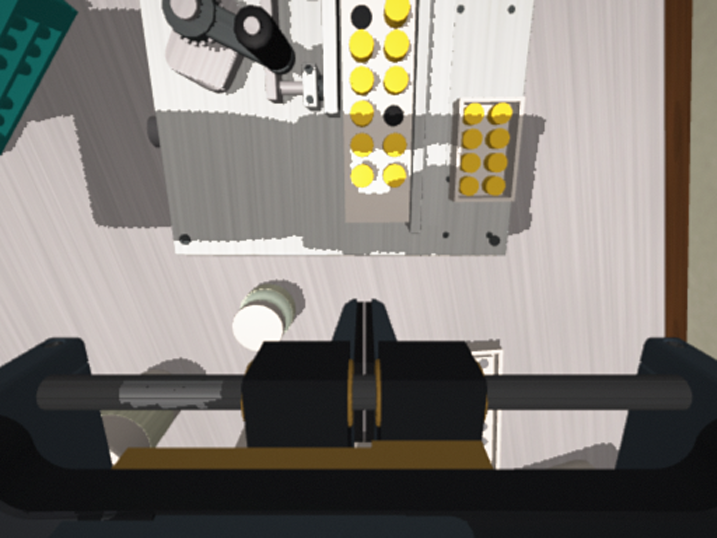

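The wrist view shows the tail's top edge at (246..291,159) px, as predicted to within 2 px. The hub is at about (136,4) and the handle top at (182,19).

```bash
python3 - <<'E'
from h import *
np.set_printoptions(precision=4,suppress=True)
c=(69.46228356468272, 259.7360599645719, 193.74037214406135, [644.0104, -53.3593, 420.9639], [-16.8407,  -0.0026, -12.8129])
t=[atz(c,246.4,158.6,130),atz(c,291.4,158.6,130)];m=(t[0]+t[1])/2
print(t,m,'hub',atz(c,136,4,140),'handle',atz(c,182,19,190), 'deckcorners',atz(c,175/1.4,253/1.4,70),atz(c,507/1.4,254/1.4,70))
g=m-42*SY-3*SX;g[2]=116
print(g,delta([g[0],g[1],250],77.15),delta(g,77.15))
E
```

```text
[array([619.3525, -98.273 , 130.    ]), array([ 665.7347, -108.8222,  130.    ])] [ 642.5436 -103.5476  130.    ] hub [557.8394  57.4935 140.    ] handle [602.6835  21.3169 190.    ] deckcorners [ 452.9073 -100.6219   70.    ] [ 754.6477 -170.2365   70.    ]
[ 630.278  -143.8285  116.    ] [-0.0089  0.007   0.0004  0.0036 -0.0223  0.1005] [-0.009   0.007   0.1344  0.0036 -0.0223  0.1005]
```

Emit:
send_rows(targets="-0.009 0.007 0.03 0 0 0 0;-0.009 0.007 0.06 0 0 0 0;-0.009 0.007 0.09 0 0 0 0;-0.009 0.007 0.115 0 0 0 0;-0.009 0.007 0.134 0 0 0 0;-0.009 0.007 0.134 0 0 0 0;-0.009 0.007 0.134 0 0 0 0")

```text
time_s: 2.73
ee_pos: [630.3, -144.4, 115.8]
ee_rot: [-179.9, -0.0, 77.2]
force: [-0.2, -0.5, 0.8]
gripper_width: 0.4
gripper_force: 0.0
```

```bash
python3 - <<'E'
from h import *
np.set_printoptions(precision=2,suppress=True)
s=env.state();print(s['ee_pos'],s['ee_rot'],s['force'])
E
```

```text
[ 630.3  -144.45  115.81] [-179.92   -0.01   77.21] [-0.2  -0.49  0.81]
```

Emit:
send_rows(targets="0.008 0 0 0 0 0 0;0.016 0 0 0 0 0 0;0.020 0 0 0 0 0 0;0.024 0 0 0 0 0 0;0.028 0 0 0 0 0 0;0.032 0 0 0 0 0 0;0.036 0 0 0 0 0 0;0.040 0 0 0 0 0 0;0.044 0 0 0 0 0 0;0.048 0 0 0 0 0 0;0.052 0 0 0 0 0 0;0.056 0 0 0 0 0 0")

```text
time_s: 3.73
ee_pos: [643.6, -92.6, 117.1]
ee_rot: [179.9, 0.2, 77.2]
force: [-1.5, -5.4, 4.0]
gripper_width: 0.4
gripper_force: 2.8
```

Emit:
send_rows(targets="0.002 0 0 0 0 0 0;0.004 0 0 0 0 0 0;0.006 0 0 0 0 0 0;0.008 0 0 0 0 0 0;0.010 0 0 0 0 0 0;0.012 0 0 0 0 0 0;0.014 0 0 0 0 0 0;0.014 0 0 0 0 0 0")

```text
time_s: 4.4
ee_pos: [646.9, -78.5, 117.1]
ee_rot: [179.9, 0.1, 77.2]
force: [-2.1, -5.1, 4.1]
gripper_width: 0.7
gripper_force: 2.4
```

```bash
python3 - <<'E'
from h import *
np.set_printoptions(precision=4,suppress=True)
s=env.state();print(s['ee_pos'],s['force'],s['ee_pos']@SY)
f=grab("wrist","w2.png",None,1.4)
print(cal(f))
E
```

```text
[646.8571 -78.4716 117.0992] [-2.14   -5.1039  4.0849] 67.35433487964215
(69.46228356468272, 259.7360599645719, 193.74037214406135, array([665.3513,   2.181 , 287.565 ]), array([-16.9948,  -0.1485, -12.8928]))
```

View pics/w2.png

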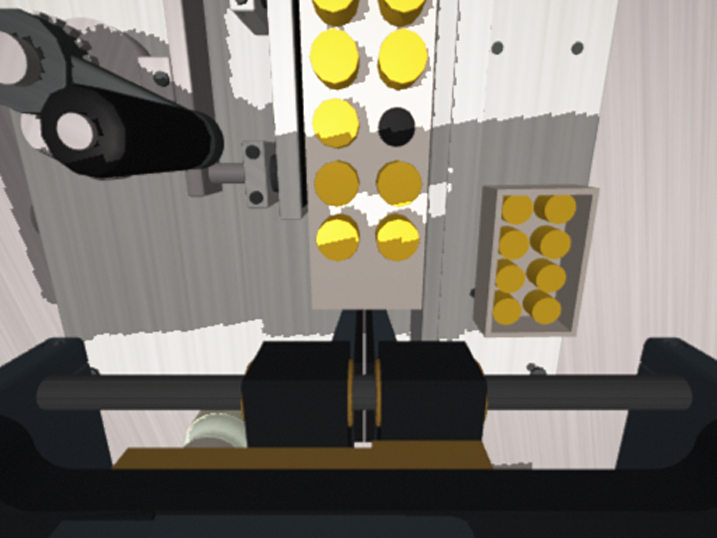

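The wrist view shows the fingers on the tail face at (262,220) px. The rack is sliding straight along the fence at about 5 N.

Emit:
send_rows(targets="0.001 0 0 0 0 0 0;0.002 0 0 0 0 0 0;0.003 0 0 0 0 0 0;0.004 0 0 0 0 0 0;0.005 0 0 0 0 0 0;0.006 0 0 0 0 0 0;0.007 0 0 0 0 0 0;0.008 0 0 0 0 0 0;0.009 0 0 0 0 0 0;0.010 0 0 0 0 0 0")

```text
time_s: 5.28
ee_pos: [648.9, -69.1, 117.0]
ee_rot: [179.9, 0.1, 77.2]
force: [-1.8, -4.6, 4.3]
gripper_width: 0.3
gripper_force: 3.1
```

```bash
python3 - <<'E'
from h import *
c=(69.46228356468272, 259.7360599645719, 193.74037214406135, np.array([665.3513,   2.181 , 287.565 ]), np.array([-16.9948,  -0.1485, -12.8928]))
t=(atz(c,312/1.4,308/1.4,130)+atz(c,421/1.4,308/1.4,130))/2
h=atz(c,76/1.4,131/1.4,190)
print(t,t@SY,t@SX,'handle',h,h@SX,h@SY)
for p in ([557.8,57.5,0],[552,60,0]): p=np.array(p);print(p@SX+126,p@SY+85-170)
E
```

```text
[652.4836076 -61.5347888 130.       ] 85.11826755893273 649.8278764005082 handle [600.3860306   22.09295556 190.        ] 580.4362901341358 155.06513962270762
657.0422940397826 95.11433019325511
650.8315528172293 96.26180283627309
```

Emit:
send_rows(targets="0.0005 0 0 0 0 0 0;0.001 0 0 0 0 0 0;0.0015 0 0 0 0 0 0;0.002 0 0 0 0 0 0")

```text
time_s: 5.62
ee_pos: [649.2, -67.9, 117.0]
ee_rot: [179.9, 0.2, 77.2]
force: [-1.6, -8.8, 5.0]
gripper_width: 0.6
gripper_force: 4.6
```

Emit:
send_rows(targets="0.0005 0 0 0 0 0 0;0.001 0 0 0 0 0 0;0.0015 0 0 0 0 0 0;0.002 0 0 0 0 0 0")

```text
time_s: 5.95
ee_pos: [649.2, -67.9, 117.1]
ee_rot: [179.9, 0.4, 77.2]
force: [-4.1, -14.3, 5.7]
gripper_width: 0.4
gripper_force: 7.0
```

The force rose to 15 N with no further motion, so the rack is home. Its tail is at y≈96 in my shaker-axes reading, against the 95–96 expected. Now I back off and go above the handle.

Emit:
send_rows(targets="-0.004 0 0 0 0 0 0;-0.015 0 0 0 0 0 0;-0.03 0 0 0 0 0 0;-0.03 0 -0.04 0 0 0 0;-0.03 0 -0.08 0 0 0 0;-0.03 0 -0.12 0 0 0 0;-0.03 0 -0.14 0 0 0 0;-0.03 0 -0.14 0 0 0 0")

```text
time_s: 6.62
ee_pos: [645.1, -93.9, 262.3]
ee_rot: [179.4, -0.1, 77.1]
force: [0.4, -0.1, 0.3]
gripper_width: 0.3
gripper_force: 0.0
```

```bash
python3 - <<'E'
from h import *
np.set_printoptions(precision=4,suppress=True)
s=env.state();print(s['ee_pos'])
sh=523.8*SX+181*SY; h=sh+60*(np.cos(np.radians(-24.6))*SX+np.sin(np.radians(-24.6))*SY); print(sh,h)
h[2]=250; print(delta(h,77.15))
E
```

```text
[645.1195 -93.8968 262.2645]
[550.9361  59.9742   0.    ] [598.5691  23.49     0.    ]
[ 0.104  -0.0717  0.0116  0.6497 -0.0841 -0.0341]
```

Emit:
send_rows(targets="0.035 -0.024 0.004 0.3 0 0 70;0.07 -0.048 0.008 0.6 0 0 70;0.104 -0.072 0.012 0.6 0 0 70;0.104 -0.072 0.012 0.6 0 0 70;0.104 -0.072 0.012 0.6 0 0 70")

```text
time_s: 7.03
ee_pos: [594.4, 25.9, 242.8]
ee_rot: [-179.3, 0.0, 77.3]
force: [1.0, -0.6, 0.1]
gripper_width: 31.1
gripper_force: 0.0
```

```bash
python3 - <<'E'
from h import *
np.set_printoptions(precision=4,suppress=True)
f=grab("wrist","w3.png",None,1.5);c=cal(f);s=env.state();print(s['ee_pos'],s['ee_rot'],c)
sh=523.8*SX+181*SY
print(1.5*proj(c,[sh+[0,0,97],sh+[0,0,140],sh+[0,0,97]+41*SX,[598.6,23.5,190]]))
E
```

```text
[595.2699  24.5905 243.1525] [-179.3354    0.0356   77.2302] (69.46228356468272, 259.7360599645719, 193.74037214406135, array([615.0807, 105.7778, 413.476 ]), array([-16.8836,   0.7149, -12.7306]))
[[326.713  244.1841]
 [316.6532 255.9163]
 [379.8369 244.4157]
 [398.0537 317.4384]]
```

View pics/w3.png

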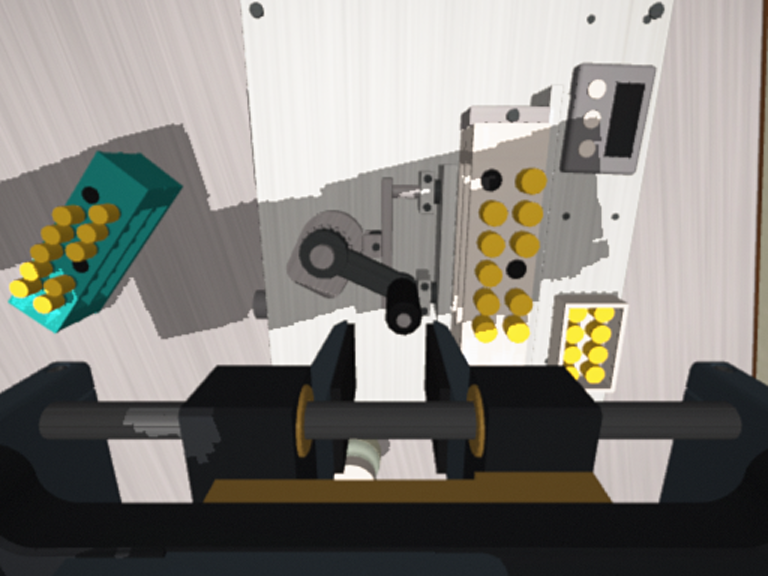

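The wrist view shows the rack home against its stop at (510,115). The handle top is at (404,320) and the hub at (322,255). The cam flat runs from (290,278) to (322,297), so the nose is at about -122° in the shaker frame. That means about 237° of clockwise turn.

```bash
python3 - <<'E'
from h import *
np.set_printoptions(precision=4,suppress=True)
print(env.state()['ee_pos'],delta([601.5,21.8,157],77.15),delta([601.5,21.8,215],77.15))
E
```

```text
[595.2699  24.5905 243.1525] [-0.0013  0.0077  0.0861 -0.6646  0.0361  0.08  ] [-0.0013  0.007   0.0281 -0.6646  0.0361  0.08  ]
```

Emit:
send_rows(targets="0 0.004 0.01 0 0 0 70;0 0.004 0.02 0 0 0 70;0 0.004 0.03 0 0 0 70;0 0.004 0.03 0 0 0 70;0 0.004 0.03 0 0 0 70")

```text
time_s: 7.5
ee_pos: [598.9, 23.0, 212.4]
ee_rot: [-179.2, 0.0, 77.1]
force: [-0.1, 0.3, 0.7]
gripper_width: 63.5
gripper_force: 0.0
```

```bash
python3 - <<'E'
from h import *
np.set_printoptions(precision=4,suppress=True)
s=env.state();print(s['ee_pos'],s['gripper_width'],delta([601.5,21.8,157],77.15))
E
```

```text
[598.9003  22.9584 212.3552] 63.50835221779808 [-0.0005  0.0035  0.0553 -0.7613  0.0348 -0.068 ]
```

Emit:
send_rows(targets="0 0.003 0.02 -0.7 0 0 70;0 0.003 0.04 -0.7 0 0 70;0 0.003 0.055 -0.7 0 0 70;0 0.003 0.055 -0.7 0 0 70;0 0.003 0.055 -0.7 0 0 40;0 0.003 0.055 -0.7 0 0 30;0 0.003 0.055 -0.7 0 0 25;0 0.003 0.055 -0.7 0 0 20;0 0.003 0.055 -0.7 0 0 0;0 0.003 0.055 -0.7 0 0 0;0 0.003 0.055 -0.7 0 0 0;0 0.003 0.055 -0.7 0 0 0", grip_force=40)

```text
time_s: 8.5
ee_pos: [601.4, 23.4, 159.2]
ee_rot: [179.9, -0.0, 77.1]
force: [-1.3, 0.2, 1.1]
gripper_width: 21.3
gripper_force: 40.0
```

```bash
cat > circ.py <<'E'
from h import *
import sys
# python circ.py from_angle list of steps -> tool-axis shifts on the circle
a0=float(sys.argv[1]); s=env.state(); Q=R.from_euler('xyz',s['ee_rot'],degrees=True)
p=lambda a:60*(np.cos(np.radians(a))*SX+np.sin(np.radians(a))*SY)
print(s['time_s'],s['ee_pos'].round(1),s['force'].round(1),s['gripper_width'])
for C in ([526.5,181],[524,181]):
    r=s['ee_pos']-C[0]*SX-C[1]*SY; print('r',np.hypot(r@SX,r@SY),'ang',np.degrees(np.arctan2(r@SY,r@SX)))
r=s['force'];a=np.radians(a0);print('Frad',r@SX*np.cos(a)+r@SY*np.sin(a),'Ftan cw',r@SX*np.sin(a)-r@SY*np.cos(a))
print(';'.join('%.4f %.4f 0 0 0 0 0'%tuple(Q.inv().apply(p(a0-d)-p(a0))[:2]/1000) for d in map(float,sys.argv[2:])))
E
python3 circ.py -25 5 13 22 31 40 49 58 67 76 85 94 100
```

```text
8.5 [601.4  23.4 159.2] [-1.3  0.2  1.1] 21.270980815455676
r 59.87270650453169 ang -24.10458100222723
r 62.16309575418254 ang -23.163474161247688
Frad -1.1671186889371543 Ftan cw 0.6019293638725737
-0.0046 -0.0024 0 0 0 0 0;-0.0116 -0.0071 0 0 0 0 0;-0.0185 -0.0135 0 0 0 0 0;-0.0244 -0.0208 0 0 0 0 0;-0.0290 -0.0290 0 0 0 0 0;-0.0323 -0.0378 0 0 0 0 0;-0.0342 -0.0471 0 0 0 0 0;-0.0346 -0.0565 0 0 0 0 0;-0.0335 -0.0658 0 0 0 0 0;-0.0310 -0.0749 0 0 0 0 0;-0.0271 -0.0835 0 0 0 0 0;-0.0238 -0.0888 0 0 0 0 0
```

Emit:
send_rows(targets="-0.0046 -0.0024 0 0 0 0 0;-0.0116 -0.0071 0 0 0 0 0;-0.0185 -0.0135 0 0 0 0 0;-0.0244 -0.0208 0 0 0 0 0;-0.0290 -0.0290 0 0 0 0 0;-0.0323 -0.0378 0 0 0 0 0;-0.0342 -0.0471 0 0 0 0 0;-0.0346 -0.0565 0 0 0 0 0;-0.0335 -0.0658 0 0 0 0 0;-0.0310 -0.0749 0 0 0 0 0;-0.0271 -0.0835 0 0 0 0 0;-0.0238 -0.0888 0 0 0 0 0")

```text
time_s: 9.5
ee_pos: [509.3, 19.8, 159.1]
ee_rot: [179.8, 0.0, 77.2]
force: [2.9, 1.1, 4.6]
gripper_width: 21.1
gripper_force: 40.0
```

```bash
python3 circ.py -125 5 12 19 26 33 40 47 54 61 68 75 80
```

```text
9.5 [509.3  19.8 159.1] [2.9 1.1 4.6] 21.108005549855406
r 59.340291241295986 ang -125.36204600407736
r 57.92932626448762 ang -123.34514832124395
Frad -2.9026594095768363 Ftan cw -1.1601512290704847
0.0032 -0.0042 0 0 0 0 0;0.0082 -0.0095 0 0 0 0 0;0.0139 -0.0141 0 0 0 0 0;0.0201 -0.0181 0 0 0 0 0;0.0267 -0.0212 0 0 0 0 0;0.0336 -0.0235 0 0 0 0 0;0.0408 -0.0250 0 0 0 0 0;0.0481 -0.0256 0 0 0 0 0;0.0554 -0.0252 0 0 0 0 0;0.0627 -0.0240 0 0 0 0 0;0.0697 -0.0219 0 0 0 0 0;0.0745 -0.0199 0 0 0 0 0
```

Emit:
send_rows(targets="0.0032 -0.0042 0 0 0 0 0;0.0082 -0.0095 0 0 0 0 0;0.0139 -0.0141 0 0 0 0 0;0.0201 -0.0181 0 0 0 0 0;0.0267 -0.0212 0 0 0 0 0;0.0336 -0.0235 0 0 0 0 0;0.0408 -0.0250 0 0 0 0 0;0.0481 -0.0256 0 0 0 0 0;0.0554 -0.0252 0 0 0 0 0;0.0627 -0.0240 0 0 0 0 0;0.0697 -0.0219 0 0 0 0 0;0.0745 -0.0199 0 0 0 0 0")

```text
time_s: 10.5
ee_pos: [505.6, 96.3, 159.0]
ee_rot: [-180.0, 0.2, 77.2]
force: [-1.7, -2.5, 9.5]
gripper_width: 21.2
gripper_force: 40.0
```

```bash
python3 circ.py -205 3 6 9 12 15 15; python3 circ.py -220 3 6 9 12 15 15|tail -2
```

```text
10.5 [505.6  96.3 159. ] [-1.7 -2.5  9.5] 21.24678642364897
r 60.551976604185214 ang 155.23880847901847
r 58.29122844340164 ang 154.2095417070833
Frad -0.24853823673099407 Ftan cw -3.012807817989787
0.0028 0.0014 0 0 0 0 0;0.0055 0.0030 0 0 0 0 0;0.0082 0.0046 0 0 0 0 0;0.0107 0.0065 0 0 0 0 0;0.0132 0.0084 0 0 0 0 0;0.0132 0.0084 0 0 0 0 0
Frad -1.0198415442083397 Ftan cw -2.8458224519397692
0.0024 0.0021 0 0 0 0 0;0.0046 0.0043 0 0 0 0 0;0.0067 0.0066 0 0 0 0 0;0.0087 0.0090 0 0 0 0 0;0.0106 0.0116 0 0 0 0 0;0.0106 0.0116 0 0 0 0 0
```

Emit:
send_rows(targets="0.0028 0.0014 0 0 0 0 0;0.0055 0.0030 0 0 0 0 0;0.0082 0.0046 0 0 0 0 0;0.0107 0.0065 0 0 0 0 0;0.0132 0.0084 0 0 0 0 0;0.0132 0.0084 0 0 0 0 0")

```text
time_s: 11.0
ee_pos: [515.5, 106.8, 158.9]
ee_rot: [-179.8, 0.3, 77.2]
force: [-5.3, -2.5, 9.6]
gripper_width: 21.2
gripper_force: 40.0
```

Emit:
send_rows(targets="0.0024 0.0021 0 0 0 0 0;0.0046 0.0043 0 0 0 0 0;0.0067 0.0066 0 0 0 0 0;0.0087 0.0090 0 0 0 0 0;0.0106 0.0116 0 0 0 0 0;0.0106 0.0116 0 0 0 0 0")

```text
time_s: 11.5
ee_pos: [526.1, 114.0, 158.8]
ee_rot: [-179.4, 0.4, 77.2]
force: [-10.3, -3.1, 15.0]
gripper_width: 20.8
gripper_force: 40.0
```

```bash
python3 circ.py -235 2 4 6 8 8; python3 circ.py -243 2 4 6 8 8|tail -1
```

```text
11.5 [526.1 114.  158.8] [-10.3  -3.1  15. ] 20.821935143367906
r 61.15439739820425 ang 129.51430226190138
r 59.59493711629824 ang 127.65972136667698
Frad 1.039719729985289 Ftan cw -10.705387538176554
0.0012 0.0017 0 0 0 0 0;0.0023 0.0035 0 0 0 0 0;0.0033 0.0053 0 0 0 0 0;0.0043 0.0072 0 0 0 0 0;0.0043 0.0072 0 0 0 0 0
0.0009 0.0019 0 0 0 0 0;0.0018 0.0038 0 0 0 0 0;0.0025 0.0057 0 0 0 0 0;0.0033 0.0077 0 0 0 0 0;0.0033 0.0077 0 0 0 0 0
```

Emit:
send_rows(targets="0.0012 0.0017 0 0 0 0 0;0.0023 0.0035 0 0 0 0 0;0.0033 0.0053 0 0 0 0 0;0.0043 0.0072 0 0 0 0 0;0.0043 0.0072 0 0 0 0 0")

```text
time_s: 11.92
ee_pos: [535.5, 117.8, 158.9]
ee_rot: [-179.6, 0.2, 77.2]
force: [-8.2, -0.6, 12.5]
gripper_width: 21.1
gripper_force: 40.0
```

Emit:
send_rows(targets="0.0009 0.0019 0 0 0 0 0;0.0018 0.0038 0 0 0 0 0;0.0025 0.0057 0 0 0 0 0;0.0033 0.0077 0 0 0 0 0;0.0033 0.0077 0 0 0 0 0")

```text
time_s: 12.33
ee_pos: [547.8, 120.2, 159.2]
ee_rot: [179.9, -0.0, 77.2]
force: [2.1, 2.0, 6.9]
gripper_width: 21.2
gripper_force: 40.0
```

```bash
python3 circ.py -251 2 4 4;python3 circ.py -255 2 4 4|tail -1;python3 circ.py -259 2 4 4|tail -1
```

```text
12.3333 [547.8 120.2 159.2] [2.1 2.  6.9] 21.215467185383048
r 61.04849019278711 ang 108.2257824020072
r 60.31334682021076 ang 105.96942444177576
Frad 1.750642630509375 Ftan cw 2.338601473821057
0.0006 0.0020 0 0 0 0 0;0.0012 0.0040 0 0 0 0 0;0.0012 0.0040 0 0 0 0 0
0.0005 0.0020 0 0 0 0 0;0.0009 0.0041 0 0 0 0 0;0.0009 0.0041 0 0 0 0 0
0.0004 0.0021 0 0 0 0 0;0.0007 0.0041 0 0 0 0 0;0.0007 0.0041 0 0 0 0 0
```

Emit:
send_rows(targets="0.0006 0.0020 0 0 0 0 0;0.0012 0.0040 0 0 0 0 0;0.0012 0.0040 0 0 0 0 0;0.0012 0.0040 0 0 0 0 0")

```text
time_s: 12.67
ee_pos: [553.0, 120.4, 159.2]
ee_rot: [179.8, -0.0, 77.2]
force: [4.3, 1.2, 4.2]
gripper_width: 21.2
gripper_force: 40.0
```

Emit:
send_rows(targets="0.0005 0.0020 0 0 0 0 0;0.0009 0.0041 0 0 0 0 0;0.0009 0.0041 0 0 0 0 0;0.0009 0.0041 0 0 0 0 0")

```text
time_s: 13.0
ee_pos: [556.4, 120.4, 159.2]
ee_rot: [179.9, -0.0, 77.2]
force: [1.9, 2.1, 6.7]
gripper_width: 21.2
gripper_force: 40.0
```

```bash
python3 circ.py -259 2 4 4
```

```text
13.0 [556.4 120.4 159.2] [1.9 2.1 6.7] 21.24762335043854
r 61.075194783918874 ang 100.1555399488232
r 60.684307921739574 ang 97.83148035575768
Frad 2.165606677659539 Ftan cw 1.8254827389794266
0.0004 0.0021 0 0 0 0 0;0.0007 0.0041 0 0 0 0 0;0.0007 0.0041 0 0 0 0 0
```

The handle now pulls forward and that pull is fading, so the roller is in the flat near its middle. Next I nudge 2°, release, lift and look.

Emit:
send_rows(targets="0.0004 0.0021 0 0 0 0 0;0.0004 0.0021 0 0 0 0 0;0.0004 0.0021 0 0 0 0 50;0.0004 0.0021 0 0 0 0 50;0.0004 0.0021 0 0 0 0 50;0.0004 0.0021 0 0 0 0 50;0.0004 0.0021 0 0 0 0 50;0.0004 0.0021 -0.03 0 0 0 50;0.0004 0.0021 -0.06 0 0 0 50;0.0004 0.0021 -0.09 0 0 0 50;0.0004 0.0021 -0.09 0 0 0 50;0.0004 0.0021 -0.09 0 0 0 50")

```text
time_s: 14.0
ee_pos: [559.1, 119.9, 250.5]
ee_rot: [179.7, -0.1, 77.1]
force: [0.4, 0.2, -0.5]
gripper_width: 45.6
gripper_force: 0.0
```

Emit:
send_rows(targets="-0.035 0 0 0 0 0 50;-0.07 0 0 0 0 0 50;-0.1 0 0 0 0 0 50;-0.1 0 0 0 0 0 50;-0.1 0 0 0 0 0 50")

```text
time_s: 14.42
ee_pos: [535.0, 21.2, 247.4]
ee_rot: [-179.9, 0.0, 77.0]
force: [0.0, 0.1, 0.2]
gripper_width: 45.6
gripper_force: 0.0
```

```bash
python3 - <<'E'
from h import *
f=grab("wrist","w4.png",None,1.5);c=cal(f);s=env.state();print(s['ee_pos'],s['force'])
sh=526.5*SX+181*SY
a=np.radians(98)
print(1.5*proj(c,[sh+[0,0,97],sh+[0,0,97]+41*SX,sh+[0,0,190]+60*(np.cos(a)*SX+np.sin(a)*SY),sh+126*SX+85*SY+[0,0,115]]))
E
```

```text
[535.49106755  22.1916366  247.52653032] [-0.54077192  0.10369693 -0.22923548]
[[401.40381021 220.41446561]
 [454.80055709 220.21456395]
 [390.40731926 127.2142738 ]
 [591.71435155  94.91320697]]
```

View pics/w4.png

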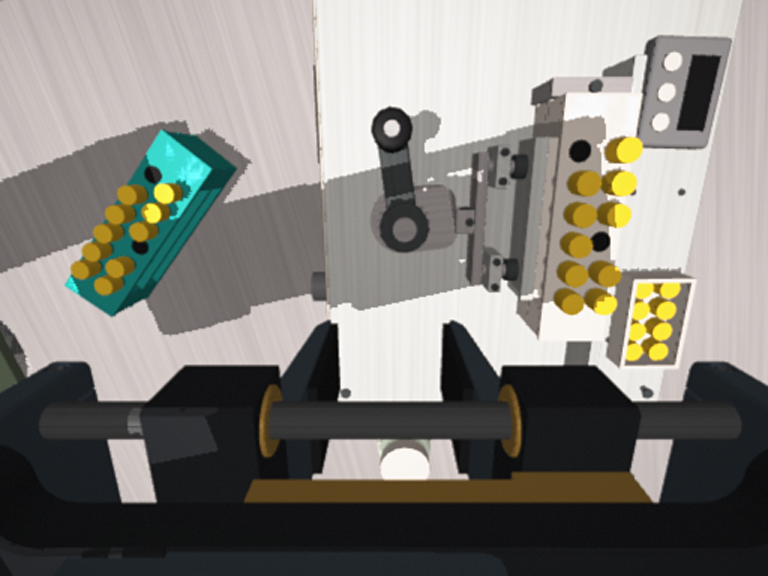

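The picture shows the handle at (391,128), where I left it. The cam flat at (456,222) is square to the roller, the jaw is against the rack, the rack is at its stop at (595,90), and the gripper is clear.

```bash
python3 -c "
from h import *
print(env.job_done())"
```

```text
the job is handed in; nothing more can be done
None
```

The rack is home against the end stop and clamped, with the roller resting in the cam's flat; the gripper is clear of everything, and the job is handed in. The hand-in call returned no verdict.

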